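Fit the open centrifuge bucket with the insert made for it

TASK

One of the three tube inserts on the black mat is made for the open centrifuge bucket, the middle one in the angled rack: try them until you find the one that goes fully home, and leave it seated there with its flange down on the bucket's rim. Leave the two inserts that do not belong standing upright on the mat, and do not disturb the bottle, the beaker or the jar.

Things in the scene. Friction and masses are not known exactly. Their poses are not given: they have to be found in the camera images.
- mouth: Centre of the open bucket's mouth, in the rim's plane (fixed; middle one of three steel buckets, orange collar round its foot). z is the bucket's axis, pointing out of it, leaning 30 degrees from vertical, roughly towards the robot; y runs along the row. Bucket 60 mm in outer diameter, 80 mm long. Its round bore (no chamfer) suits one insert only, a different one from time to time.
- rack: Angled rack, fixed: base 150 x 260 x 10 mm, origin under its centre, y along its three buckets, 85 mm apart. The outer two have blue caps, rising 24 mm past the rims. The open bore is 3 mm wider and 1.5 mm deeper than the body of its insert, whose flange then lies on the rim. A thicker insert stops at the rim; a thinner, longer one strikes the bottom, flange 8 mm or more off the rim.
- mat: Black rubber mat, fixed on the bench, 140 (x) x 280 (y) x 4 mm, origin at the centre of its underside. The three inserts stand on it in a row along its y, about 95 mm apart, in any order.
- insert_a_stem (a point): Middle of the stem of insert A: white plastic, aluminium stem, 0.12 kg. From the bottom up: round body 30 mm in diameter, 60 mm long, foot chamfered 2 mm; flange 54 mm in diameter, 6 mm thick; round upright stem 16 mm in diameter, 42 mm tall. The point is 21 mm above the flange's top, 27 mm above its underside, 87 mm above the foot; z up the stem. Starts upright on the mat.
- insert_b_stem (a point): Middle of the stem of insert B: white plastic, aluminium stem, 0.12 kg. From the bottom up: round body 36 mm in diameter, 50 mm long, foot chamfered 2 mm; flange 54 mm in diameter, 6 mm thick; round upright stem 16 mm in diameter, 42 mm tall. The point is 21 mm above the flange's top, 27 mm above its underside, 77 mm above the foot; z up the stem. Starts upright on the mat.
- insert_c_stem (a point): Middle of the stem of insert C: white plastic, aluminium stem, 0.12 kg. From the bottom up: round body 42 mm in diameter, 40 mm long, foot chamfered 2 mm; flange 54 mm in diameter, 6 mm thick; round upright stem 16 mm in diameter, 42 mm tall. The point is 21 mm above the flange's top, 27 mm above its underside, 67 mm above the foot; z up the stem. Starts upright on the mat.
- reagent_mid (a point): Bystander: middle of a glass reagent bottle with a blue cap, 60 mm in diameter, 130 mm tall.
- beaker_mid (a point): Bystander: middle of a clear plastic beaker, 68 mm wide at the rim, 85 mm tall.
- jar_mid (a point): Bystander: middle of a white jar with a red lid, 56 mm in diameter, 65 mm tall.
Things that resemble listed ones, but are neither listed nor needed, are in the scene too. Leave any purple look-alike of the part that bears insert_b_stem alone.

How it is judged:
By the outcome, as a careful person would: the job done as asked, in the order asked, and still so for the second after the job is handed in, with the robot touching nothing.
It also fails if it takes over 72 s, if anything falls off the work surface, if the arm or the gripper's body presses on something with over 40 N, if the wrist force passes 120 N, or if a joint passes its speed limit or range.

ROBOT

A 7-joint arm with a two-finger parallel gripper is mounted at the origin on the work surface. World frame = base frame: x ahead of the robot, y to its left, z up, the work surface at z = 0. Lengths are in m, angles in rad, forces in N, time in s.
With the tool pointing down it reaches from about 0.4 to 0.875 m from the base axis. Payload 19.3 kg.
Tool frame: the origin (TCP) lies at the very end of the fingers, on their centre line; the grasp point (between the pads) lies 19 mm behind it; z points along the fingers, y is the direction in which the jaws open and shut (so a half turn about z gives the same grasp; the last joint's range is limited). The gripper opens to 85 mm and grips with 20 to 120 N. Pads are 22 mm wide; open, the fingers measure 114 mm over their backs; the gripper's body (76 mm by 85 mm) begins 54 mm behind the grasp point. The pads swing forward as they close: fully open they stand 13 mm farther back than shut.
Start: joints at [-1.183, 0.521, -0.036, 1.599, 0.021, 1.021, -0.113], TCP at [0.276, 0.561, 0.231] pointing down, gripper open.
Joint ranges: [-2.91, 2.91], [-0.3, 2.13], [-1.5, 1.42], [0.17, 2.43], [-1.26, 4.41], [0.16, 1.93], [-2.52, 2.52]. Speed limits (rad/s): [1.89, 1.89, 2.39, 2.39, 3.01, 3.01, 3.01].

INTERFACE

Orientations are given as [roll, pitch, yaw] about the fixed x, y, z axes, in that order (R = Rz(yaw) Ry(pitch) Rx(roll)).
In Python, from workcell import bot, vision, job_done gives the robot as it stands.
- The arm moves only by the tool arm_command, never from a script. Its arguments are lists of equal length, an entry for each row: "gripper": the finger opening in cm, from 0 to 8.54; "slide": the shift along the tool's x, y, z in cm, a list of three; "turn": the turn, a rotation vector about the tool's x, y, z in degrees, a list of three. A call has 1 to 5 rows; each row is the pose to reach, as a shift and turn from the pose commanded when the call began, along the tool's axes at that moment; what a row does not reach only later rows make up. A row lasts 1/8 s, in which the tool goes at most 62.5 mm and 10.7 degrees, less where a joint would pass 70% of its speed; a pose out of reach is approached as far as the arm can. A call with a gripper value outside its range is refused whole. The fingers move at their own pace and stop on an object; "force" is the grip in N (left out, the last holds). Time passes only in rows, so rows that repeat a pose let the fingers close. It gives the time, the measured TCP pose, the force and the opening at its end, in the units of the state.
- bot.observe(): the state, without advancing time (a new reading comes with each control period).
- vision.grab_frame(name): name is "scene" or "top" or "wrist"; returns the picture (480x640x3 uint8, blue, green, red); there is no depth.
- vision.camera_model(name): a dict with "mtx" (3x3 intrinsics, pixels), "T" (4x4, takes a point from camera to world coordinates). Camera axes: x right, y down, z forward; pixel columns grow to the right and rows downward; lengths in m; the calibration is good to about 2 mm. A picture is of the moment at which its call begins: read the wrist's pose just before it. camera_model takes no time and is no camera call; for the wrist camera it gives the pose at the moment of the call.
- job_done(): hands the job in, once; it reports no verdict.
The state is a dict: "clock": time; "qpos": joint angles; "qd": joint speeds; "joint_efforts": joint torques, N m; "position": TCP position; "tool_rot": TCP orientation; "force": force on the tool from outside, world axes, zero at the start; "moment": the same for the moment, N m; "grip_width": finger opening in m.
Only numpy, scipy, OpenCV 4.12 (cv2) and the standard library are available. Lean on these libraries where they do the work, as an engineer would, in place of code of your own. Each camera call takes 0.05 s, during which the arm holds its last target. There are 200 camera calls.

## Working session

There is one attempt and no reset: what is moved stays moved. The work goes in short steps, Python scripts to look and compute and a tool call to move; the robot and the scene stay as the last step left them, time stands still between calls to the robot, and variables do not carry over. Pictures are saved under pics/ and viewed, about 8 in all and at most 12, crops included, and the job is handed in when it is done.

Besides the shell and the picture viewer there is one more tool, called by a JSON object that holds its "method" and its "body", one argument or row to a line. arm_command: Moves the arm, as the interface text tells. Its arguments: {"type":"object","properties":{"gripper":{"type":"array","items":{"type":"number"}},"slide":{"type":"array","items":{"type":"array","items":{"type":"number"}}},"turn":{"type":"array","items":{"type":"array","items":{"type":"number"}}},"force":{"type":"number"}},"required":["gripper","slide","turn"]}

```bash
ls; mkdir -p pics; python3 - <<'E'
from workcell import bot,vision
import cv2,numpy as np
np.set_printoptions(precision=4,suppress=True)
s=bot.observe();print(s)
for n in("scene","top"):
    c=vision.camera_model(n);print(n,c["mtx"],c["T"])
    cv2.imwrite(f"pics/{n}0.png",vision.grab_frame(n))
E
```

```text
pics
{'clock': 0.0, 'qpos': array([-1.1832,  0.522 , -0.0363,  1.6   ,  0.0212,  1.0211, -0.1128]), 'qd': array([ 0.0021, -0.0001, -0.0021,  0.0011, -0.0005, -0.0002, -0.    ]), 'joint_efforts': array([  0.0012, -92.7116,   1.9806, -36.9935,   0.0179,   0.0082,
         0.    ]), 'position': array([0.2761, 0.5603, 0.2307]), 'tool_rot': array([-3.1404,  0.0001,  2.6838]), 'force': array([ 0.0759,  0.4913, -0.2566]), 'moment': array([ 0.0235, -0.0022, -0.0104]), 'grip_width': 0.08540578097341767}
scene [[524.5223   0.     321.6874]
 [  0.     524.5223 235.423 ]
 [  0.       0.       1.    ]] [[ 0.2062  0.8091 -0.5503  1.0544]
 [ 0.9784 -0.1632  0.1267 -0.1723]
 [ 0.0127 -0.5645 -0.8253  0.818 ]
 [ 0.      0.      0.      1.    ]]
top [[511.9344   0.     324.2119]
 [  0.     511.9344 238.9834]
 [  0.       0.       1.    ]] [[ 0.003  -0.9978  0.0655  0.5074]
 [-1.     -0.0036 -0.0086 -0.0537]
 [ 0.0088 -0.0655 -0.9978  0.971 ]
 [ 0.      0.      0.      1.    ]]
```

View pics/scene0.png

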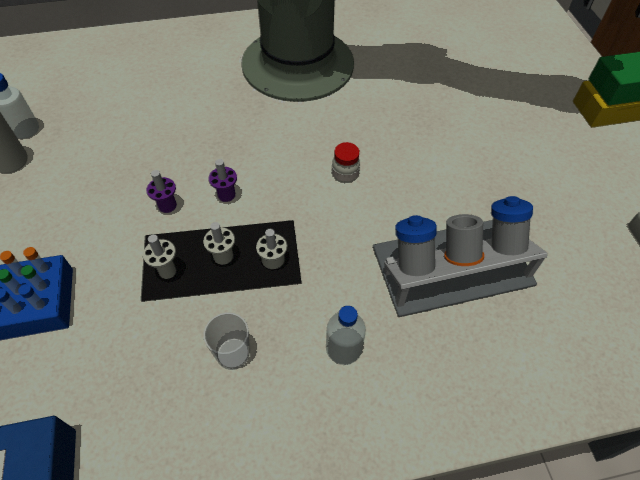

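View pics/top0.png

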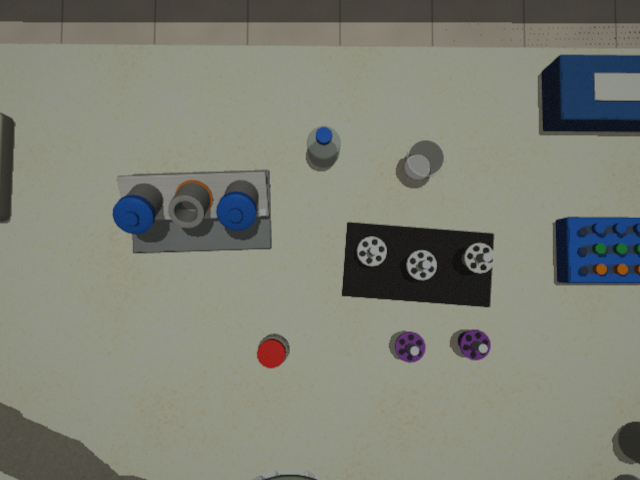

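The mat (top view about 345–492, 223–305) holds three white inserts, at top pixels (371,251), (421,265) and (479,258). The purple look-alikes at (410,347) and (474,345) stand off the mat. The open bucket is at (187,209), between two blue caps. Next, one composite close crop of these.

```bash
python3 - <<'E'
import cv2,numpy as np
t=cv2.imread("pics/top0.png");s=cv2.imread("pics/scene0.png")
R=lambda im,x,y,w,h,W,H:cv2.resize(im[y:y+h,x:x+w],(W,H),interpolation=cv2.INTER_CUBIC)
a=R(t,340,220,160,60,800,300)           # x5
b=R(s,140,215,160,75,480,300*0+225)     # x3
c=R(t,160,175,53,75//1,53*4,300)        # x4
d=R(s,435,205,60,75,240,300)            # x4
out=np.zeros((600,800,3),np.uint8);out[:300]=a;out[300:525,:480]=0;out[300:525,:480]=b[:, :480]
c=c[:,:200];out[300:600,480:680]=c[:,:200];out[300:600,680:800]=d[:,60:180]
cv2.imwrite("pics/crop1.png",out)
E
```

```text
(no output)
```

View pics/crop1.png

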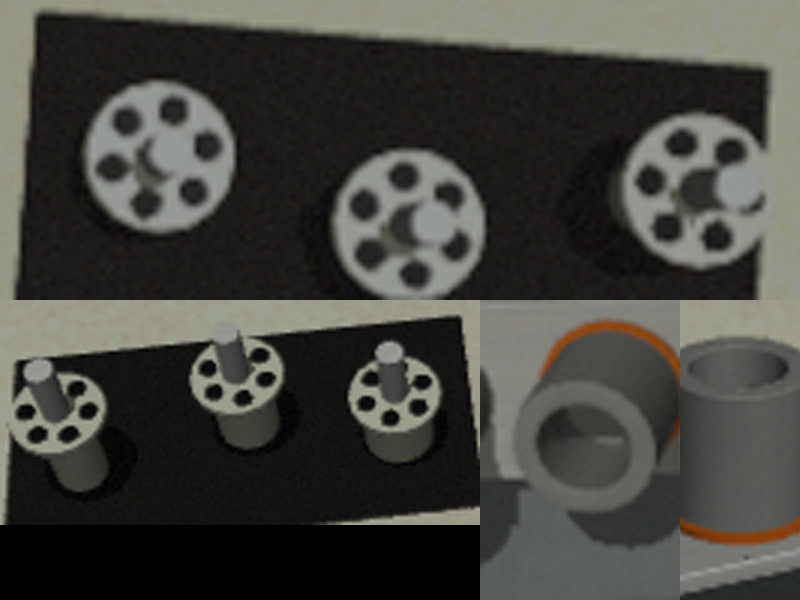

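```bash
cat > h.py <<'E'
import numpy as np,cv2
from workcell import bot,vision
np.set_printoptions(precision=4,suppress=True)
def ray(m,p):
    d=m["T"][:3,:3]@np.linalg.inv(m["mtx"])@[p[0],p[1],1]; return m["T"][:3,3],d/np.linalg.norm(d)
def plane(m,p,z):
    o,d=ray(m,p); return o+d*(z-o[2])/d[2]
def tri(m1,p1,m2,p2):
    (o,d),(q,e)=ray(m1,p1),ray(m2,p2)
    s=np.linalg.lstsq(np.c_[d,-e],q-o,rcond=None)[0]; a,b=o+d*s[0],q+e*s[1]
    return (a+b)/2,np.linalg.norm(a-b)
def proj(m,P):
    c=np.linalg.inv(m["T"])@np.append(P,1); u=m["mtx"]@c[:3]; return u[:2]/u[2]
E
python3 - <<'E'
from h import *
T,S=vision.camera_model("top"),vision.camera_model("scene")
for n,a,b,z in(("A",(487.6,257.4),(153.3,239),.112),("B",(426.8,264.6),(215.7,225),.102),("C",(374.6,250.8),(270.3,231.7),.092)):
    print(n,*tri(T,a,S,b),plane(T,a,z),plane(S,b,z))
M,e=tri(T,(186.2,211.5),S,(464.7,221.2));print("mouth",M,e)
# caps
t=cv2.imread("pics/top0.png");s=cv2.imread("pics/scene0.png")
# rack base edge direction from top image: corners eyeballed
# profile along row through the mouth
for nm,im,m in(("top",t,T),("scene",s,S)):
    for off in(-.004,0,.004):
        y=np.arange(-.040,.0401,.002)
        ps=[proj(m,M+[off,k,0]) for k in y]
        g=cv2.cvtColor(im,cv2.COLOR_BGR2GRAY).astype(np.float32)
        v=cv2.remap(g,np.float32([[p[0] for p in ps]]),np.float32([[p[1] for p in ps]]),cv2.INTER_CUBIC)[0]
        print(nm,off,v.astype(int))
for nm,im in(("top",t),("scene",s)):
    h=cv2.cvtColor(im,cv2.COLOR_BGR2HSV)
    k=cv2.inRange(h,(100,120,60),(130,255,255))
    n,l,st,c=cv2.connectedComponentsWithStats(k)
    print(nm,[(st[i,:].tolist(),c[i]) for i in range(1,n) if st[i,4]>150])
E
```

```text
A [ 0.5341 -0.3347  0.1094] 0.004125845828017581 [ 0.5338 -0.336   0.112 ] [ 0.5367 -0.332   0.112 ]
B [ 0.5218 -0.2334  0.1034] 0.003638736035634214 [ 0.5215 -0.2355  0.102 ] [ 0.5213 -0.2317  0.102 ]
C [ 0.5455 -0.146   0.0923] 0.0039068391380698815 [ 0.5451 -0.1479  0.092 ] [ 0.5458 -0.1441  0.092 ]
mouth [0.6086 0.1701 0.1214] 0.0023051627436418763
top -0.004 [ 82  73  74  73  50  58  97  98  98  98  87  70  71  73  74  76  76  75
  75  75  72  70  69  66  63  58  58  55  53  61  96  99  99  97 109 125
 128 130 124  82  75]
top 0 [ 81  72  74  55  34  55  98  98  98  98  87  73  73  78  81  79  73  73
  73  72  71  69  64  62  59  58  56  51  42  44  72  98  98  99 101 118
 129 129 125  84  75]
top 0.004 [ 83  67  49  39  35  47  82  97  99  96  94  68  76  86  84  86  87  83
  72  64  57  54  54  51  41  41  40  42  36  38  69  96 100  99 104 121
 131 135 131  88  75]
scene -0.004 [156 156 156 155 160 102  86  89  87  90  68  63  73  78  82  85  88  89
  88  91  87  85  84  82  79  76  70  66  72  85  91  87  87  93 129 156
 156 157 156 155 153]
scene 0 [154 157 158 162 117  57 
[... 195 characters left out ...]
  88  86  77  83  87  87  89  89
  88  87  85  84  78  77  71  67  64  57  48  37  46  87  91  89  88 106
 149 156 158 158 149]
top [([560, 55, 80, 65, 3769], array([593.9268,  87.5699])), ([316, 127, 16, 17, 205], array([323.4293, 134.8829])), ([217, 192, 39, 39, 1230], array([236.2472, 210.8642])), ([113, 195, 41, 39, 1238], array([133.2738, 214.1074])), ([566, 218, 74, 65, 3550], array([600.7223, 248.7138]))]
scene [([492, 196, 41, 27, 820], array([512.6244, 209.5695])), ([396, 215, 40, 28, 877], array([416.0285, 229.3934])), ([0, 255, 67, 84, 3380], array([ 32.205 , 299.1796])), ([339, 306, 19, 21, 288], array([347.5243, 315.1806])), ([0, 416, 55, 64, 2965], array([ 27.888 , 448.8978]))]
```

```bash
cat >> h.py <<'E'
from scipy.spatial.transform import Rotation as R
def go(pos,Rt):
    """slide (cm) and turn (deg) in tool axes from the present measured pose"""
    s=bot.observe();R0=R.from_euler("xyz",s["tool_rot"])
    print("clock %.2f"%s["clock"],"slide",R0.inv().apply(np.array(pos)-s["position"])*100,"turn",np.degrees((R0.inv()*R.from_matrix(Rt)).as_rotvec()),"grip",s["grip_width"],"F",s["force"])
def frame(z,y):
    z=np.array(z)/np.linalg.norm(z);x=np.cross(y,z);x/=np.linalg.norm(x);return np.c_[x,np.cross(z,x),z]
E
python3 - <<'E'
from h import *
T,S=vision.camera_model("top"),vision.camera_model("scene")
c1,e1=tri(T,(236.2,210.9),S,(416,229.4));c2,e2=tri(T,(133.3,214.1),S,(512.6,209.6))
print(c1,e1,c2,e2); d=c2-c1;print("row",np.linalg.norm(d),np.degrees(np.arctan2(d[0],d[1])),"mid",(c1+c2)/2)
d[2]=0;d/=np.linalg.norm(d);n=np.array([d[1],-d[0],0]);print("n",n)
Rt=frame([0,0,-1],n);print(R.from_matrix(Rt).as_euler("xyz"))
go([.521,-.233,.27],Rt)
E
```

```text
[0.6096 0.0862 0.123 ] 0.0012611894642733058 [0.6035 0.2565 0.124 ] 0.0015179867404715415
row 0.17037669612819503 -2.040846113948826 mid [0.6066 0.1713 0.1235]
n [0.9994 0.0356 0.    ]
[-3.1416  0.      1.6064]
clock 0.10 slide [-57.0304 -60.3461  -3.8539] turn [-0.0493  0.0377 61.7267] grip 0.0857566937879306 F [0.4825 0.7332 0.592 ]
```

{"method": "arm_command", "body": {
  "gripper": [5,5,5,5,5],
  "slide": [
    [-57,-60.3,-3.9],
    [-57,-60.3,-3.9],
    [-57,-60.3,-3.9],
    [-57,-60.3,-3.9],
    [-57,-60.3,-3.9]
  ],
  "turn": [
    [0,0,61.7],
    [0,0,61.7],
    [0,0,61.7],
    [0,0,61.7],
    [0,0,61.7]
  ],
  "force": 60
}}

```text
clock: 0.72
position: [0.3685, 0.2604, 0.246]
tool_rot: [-3.142, -0.0, 1.74]
force: [1.3, 1.1, 0.2]
grip_width: 0.0499
```

```bash
cat > t1.py <<'E'
from h import *
n=np.array([0.9994,0.0356,0]);go([.521,-.233,.27],frame([0,0,-1],n));print(bot.observe()["position"],bot.observe()["qpos"])
E
python3 t1.py
```

```text
clock 0.72 slide [-51.198    6.7182  -2.4061] turn [-0.0025 -0.0114  7.6577] grip 0.04987747989215078 F [1.3051 1.1195 0.1765]
[0.3685 0.2604 0.246 ] [-0.9544  0.2294  0.247   2.0288 -0.0718  0.8914 -0.4992]
```

{"method": "arm_command", "body": {
  "gripper": [5,5,5,5,5],
  "slide": [
    [-49,6.7,-2.4],
    [-49,6.7,-2.4],
    [-49,6.7,-2.4],
    [-49,6.7,-2.4],
    [-49,6.7,-2.4]
  ],
  "turn": [
    [0,0,7],
    [0,0,7],
    [0,0,7],
    [0,0,7],
    [0,0,7]
  ]
}}

```text
clock: 1.35
position: [0.4642, -0.0366, 0.2613]
tool_rot: [3.141, -0.0, 1.624]
force: [0.6, 0.1, 0.1]
grip_width: 0.0498
```

```bash
python3 t1.py
```

```text
clock 1.35 slide [-19.9114   4.6196  -0.8708] turn [ 0.0179 -0.0122  1.0353] grip 0.04977457803550501 F [0.5746 0.0663 0.0528]
[ 0.4642 -0.0366  0.2613] [-0.4338  0.2488  0.4666  1.9846 -0.1381  0.9381  0.156 ]
```

{"method": "arm_command", "body": {
  "gripper": [5,5,5,5,5],
  "slide": [
    [-18,4.3,-0.8],
    [-18,4.3,-0.8],
    [-18,4.3,-0.8],
    [-18,4.3,-0.8],
    [-18,4.3,-0.8]
  ],
  "turn": [
    [0,0,0.8],
    [0,0,0.8],
    [0,0,0.8],
    [0,0,0.8],
    [0,0,0.8]
  ]
}}

```text
clock: 1.98
position: [0.5162, -0.2118, 0.2687]
tool_rot: [-3.141, -0.0, 1.61]
force: [0.0, -0.6, -0.1]
grip_width: 0.0502
```

```bash
python3 t1.py; python3 - <<'E'
from h import *
m=vision.camera_model("wrist");print(m["mtx"],m["T"])
im=vision.grab_frame("wrist");cv2.imwrite("pics/w1.png",im)
for n,P in(("A",[.5341,-.3347,.112]),("B",[.5218,-.2334,.102]),("C",[.5455,-.146,.092])):print(n,proj(m,np.array(P)))
E
```

```text
clock 1.98 slide [-2.1327  0.3947 -0.1327] turn [-0.0487 -0.0273  0.2001] grip 0.05022490757936542 F [ 0.0275 -0.5993 -0.075 ]
[ 0.5162 -0.2118  0.2687] [-0.0903  0.4158  0.5143  1.7546 -0.2336  1.0332  0.5473]
[[353.9806   0.     324.0261]
 [  0.     353.9806 241.7683]
 [  0.       0.       1.    ]] [[ 0.9992  0.0373  0.0106  0.5141]
 [ 0.0388 -0.9493 -0.3119 -0.1313]
 [-0.0016  0.3121 -0.9501  0.412 ]
 [ 0.      0.      0.      1.    ]]
A [336.7608 343.5035]
B [328.5758 242.2811]
C [359.864  144.6923]
```

View pics/w1.png

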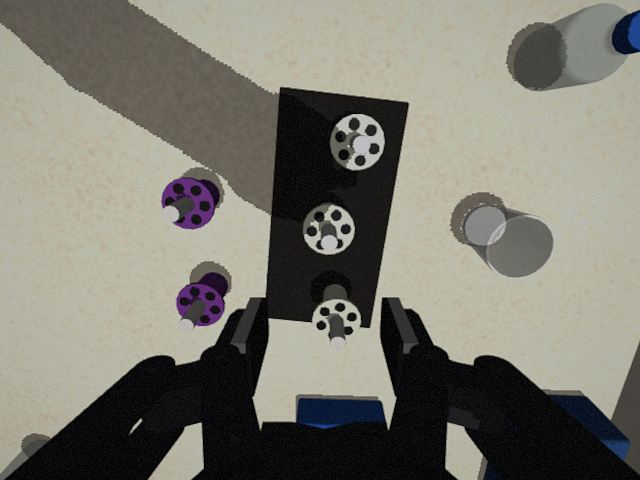

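The three stems project within about 1 px of where they were predicted (A 337,343; B 329,242; C 361,145), and the purple ones are off to the left. The bore measures about 39 mm, so I'll try B first.

{"method": "arm_command", "body": {
  "gripper": [5,5,5,5,5],
  "slide": [
    [-2.1,0.4,4],
    [-2.1,0.4,10],
    [-2.1,0.4,12],
    [-2.1,0.4,12],
    [-2.1,0.4,12]
  ],
  "turn": [
    [0,0,0.2],
    [0,0,0.2],
    [0,0,0.2],
    [0,0,0.2],
    [0,0,0.2]
  ]
}}

```text
clock: 2.65
position: [0.522, -0.2326, 0.1504]
tool_rot: [3.14, 0.0, 1.608]
force: [0.2, -0.4, 0.5]
grip_width: 0.0499
```

```bash
cat > t2.py <<'E'
from h import *
n=np.array([0.9994,0.0356,0]);go([.522,-.2335,.064],frame([0,0,-1],n));print(bot.observe()["position"])
E
python3 t2.py
```

```text
clock 2.65 slide [-0.0918 -0.0126  8.6363] turn [0.0838 0.0172 0.0721] grip 0.04989958763553753 F [ 0.1925 -0.4375  0.5158]
[ 0.522  -0.2326  0.1504]
```

{"method": "arm_command", "body": {
  "gripper": [5,5,5,5,5],
  "slide": [
    [-0.1,0,4],
    [-0.1,0,8],
    [-0.1,0,8.6],
    [-0.1,0,8.6],
    [-0.1,0,8.6]
  ],
  "turn": [
    [0,0,0],
    [0,0,0],
    [0,0,0],
    [0,0,0],
    [0,0,0]
  ]
}}

```text
clock: 3.28
position: [0.5223, -0.2343, 0.0649]
tool_rot: [3.139, 0.001, 1.607]
force: [-0.4, -0.1, -0.0]
grip_width: 0.05
```

{"method": "arm_command", "body": {
  "gripper": [1,1,1,1,1],
  "slide": [
    [0,0,0],
    [0,0,0],
    [0,0,0],
    [0,0,0],
    [0,0,0]
  ],
  "turn": [
    [0,0,0],
    [0,0,0],
    [0,0,0],
    [0,0,0],
    [0,0,0]
  ],
  "force": 60
}}

```text
clock: 3.9
position: [0.5217, -0.2342, 0.0639]
tool_rot: [3.141, 0.0, 1.607]
force: [-2.2, 1.3, 10.2]
grip_width: 0.0147
```

{"method": "arm_command", "body": {
  "gripper": [1,1,1,1,1],
  "slide": [
    [0,0,-5],
    [0,0,-10],
    [0,0,-16],
    [0,0,-20],
    [0,0,-20]
  ],
  "turn": [
    [0,0,0],
    [0,0,0],
    [0,0,0],
    [0,0,0],
    [0,0,0]
  ]
}}

```text
clock: 4.53
position: [0.5223, -0.2345, 0.266]
tool_rot: [3.137, 0.001, 1.607]
force: [0.5, -0.6, -3.3]
grip_width: 0.0148
```

```bash
cat >> h.py <<'E'
n=np.array([0.9994,0.0356,0]);row=np.array([-.0356,.9994,0]);zb=np.array([0,0,np.cos(np.pi/6)])-.5*n
Rm=frame(-zb,np.cos(np.pi/6)*n+[0,0,.5])
E
cat > t3.py <<'E'
from h import *
M=np.array([.607,.1707,.1214]);go(M+.19*zb-.08*row,Rm);print(M+.19*zb-.08*row,bot.observe()["position"],bot.observe()["qpos"])
E
python3 t3.py
```

```text
clock 4.53 slide [32.1918  0.427  -2.0321] turn [-29.7396   0.0613   0.0328] grip 0.01477257139366362 F [ 0.5111 -0.6472 -3.2744]
[0.5149 0.0874 0.2859] [ 0.5223 -0.2345  0.266 ] [-0.0554  0.4437  0.5259  1.7258 -0.2544  1.0356  0.5941]
```

{"method": "arm_command", "body": {
  "gripper": [1,1,1,1,1],
  "slide": [
    [5,0,-1],
    [10,0,-2],
    [16,0.4,-2],
    [22,0.4,-2],
    [27,0.4,-2]
  ],
  "turn": [
    [0,0,0],
    [-5,0,0],
    [-10,0,0],
    [-16,0,0],
    [-22,0,0]
  ]
}}

```text
clock: 5.15
position: [0.5148, 0.0383, 0.2826]
tool_rot: [2.755, -0.002, 1.608]
force: [0.6, -1.0, -1.6]
grip_width: 0.0145
```

```bash
python3 t3.py
```

```text
clock 5.15 slide [ 4.9018  0.2997 -0.2321] turn [-7.8456 -0.1272  0.0471] grip 0.01449723453592548 F [ 0.5904 -1.0259 -1.589 ]
[0.5149 0.0874 0.2859] [0.5148 0.0383 0.2826] [-0.6888  0.1114  0.4983  2.1478  0.0157  0.5139 -0.1786]
```

{"method": "arm_command", "body": {
  "gripper": [1,1,1,1],
  "slide": [
    [4.9,0.3,-0.2],
    [4.9,0.3,-0.2],
    [4.9,0.3,-0.2],
    [4.9,0.3,-0.2]
  ],
  "turn": [
    [-7.8,0,0],
    [-7.8,0,0],
    [-7.8,0,0],
    [-7.8,0,0]
  ]
}}

```text
clock: 5.65
position: [0.5157, 0.0845, 0.2857]
tool_rot: [2.623, 0.001, 1.606]
force: [1.1, -0.2, -1.1]
grip_width: 0.0146
```

```bash
python3 t3.py;python3 - <<'E'
from h import *
m=vision.camera_model("wrist");im=vision.grab_frame("wrist");cv2.imwrite("pics/w2.png",im)
np.save("w2T.npy",m["T"])
M=np.array([.607,.1707,.1214]);print(m["T"],proj(m,M),proj(m,M+.03*row),proj(m,M+.03*Rm[:,1]))
s=bot.observe();print(s["position"],s["tool_rot"])
E
```

```text
clock 5.65 slide [ 0.2902 -0.0494 -0.0581] turn [-0.2782  0.0346  0.0222] grip 0.014601223070752853 F [ 1.1051 -0.1786 -1.1415]
[0.5149 0.0874 0.2859] [0.5157 0.0845 0.2857] [-0.8817  0.0744  0.5336  2.2345  0.3421  0.3678 -0.6132]
[[ 0.8682 -0.1212  0.4812  0.4432]
 [ 0.031  -0.9546 -0.2963  0.1627]
 [ 0.4952  0.2722 -0.825   0.4102]
 [ 0.      0.      0.      1.    ]] [323.4274 122.4064] [323.4098  85.7014] [357.1851 122.406 ]
[0.516  0.0842 0.2858] [2.6225 0.0006 1.6056]
```

View pics/w2.png

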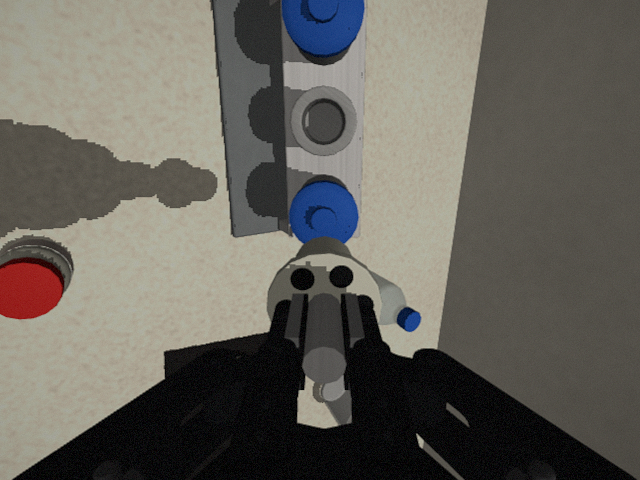

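The mouth shows at about (323,121), against a prediction of (323.4,122.4), and the bore/rim ratio of about 0.66 gives a 39–40 mm bore. B hangs straight in the pads. Next, refining the mouth centre by ellipse fits.

```bash
python3 - <<'E'
from h import *
im=cv2.imread("pics/w2.png");m=vision.camera_model("wrist");m["T"]=np.load("w2T.npy")
g=cv2.GaussianBlur(cv2.cvtColor(im,cv2.COLOR_BGR2GRAY),(3,3),0).astype(np.float32)
c0=np.array([323.4,121.])
# radial edge search: bore edge (bright->dark inward) 
for r0,r1,sg in((16,27,1),(28,38,0)):
    pts=[]
    for a in np.linspace(0,2*np.pi,72,endpoint=False):
        r=np.arange(r0,r1,.25);p=c0+np.c_[np.cos(a)*r,np.sin(a)*r]
        v=cv2.remap(g,p[:,0].astype(np.float32)[None],p[:,1].astype(np.float32)[None],1)[0]
        d=np.gradient(v);k=np.argmax(d if sg else abs(d));pts.append(p[k])
    e=cv2.fitEllipseAMS(np.float32(pts));rr=np.hypot(*(np.array(pts)-e[0]).T);print(e,rr.std())
    P=np.array([.607,.1707,.1214]);o,d=ray(m,e[0]);print("on rim plane",o+d*((P-o)@zb)/(d@zb), "diam mm",[x*np.linalg.norm(P-o)/354*1000 for x in e[1]])
E
```

```text
((323.1380920410156, 121.07184600830078), (43.90180969238281, 46.598350524902344), 181.08053588867188) 0.5400124220434346
on rim plane [0.6067 0.1718 0.1213] diam mm [np.float64(41.19052890422031), np.float64(43.72053720869751)]
((323.554443359375, 120.53971862792969), (65.3654556274414, 71.08946228027344), 0.021433750167489052) 1.14298907653364
on rim plane [0.607  0.1723 0.1215] diam mm [np.float64(61.328626501399256), np.float64(66.69913088683317)]
```

```bash
cat > t4.py <<'E'
from h import *
import sys
M=np.array([.607,.1716,.1214]);a=float(sys.argv[1]);go(M+a*zb,Rm);s=bot.observe();d=s["position"]-M;print("axial",d@zb,"row",d@row,"tilt",d@Rm[:,1],s["qpos"],"F tool",Rm.T@s["force"])
E
python3 t4.py .085
```

```text
clock 5.70 slide [ 8.4234 -0.031  10.4364] turn [-0.2581  0.0548 -0.0227] grip 0.014408830255918482 F [ 0.2092  0.4567 -2.1556]
axial 0.18944462484743504 row -0.0841371856142413 tilt 0.0007474861431437415 [-0.881   0.0744  0.5337  2.2342  0.3423  0.3677 -0.6136] F tool [ 0.4489 -0.8827  1.9795]
```

{"method": "arm_command", "body": {
  "gripper": [1,1,1,1,1],
  "slide": [
    [4,0,0],
    [7,0,2],
    [8.4,0,5],
    [8.4,0,9],
    [8.4,0,10.4]
  ],
  "turn": [
    [-0.2,0,0],
    [-0.2,0,0],
    [-0.2,0,0],
    [-0.2,0,0],
    [-0.2,0,0]
  ]
}}

```text
clock: 6.32
position: [0.5651, 0.1693, 0.1934]
tool_rot: [2.621, 0.003, 1.605]
force: [4.5, 6.2, 0.6]
grip_width: 0.0145
```

{"method": "arm_command", "body": {
  "gripper": [1,1],
  "slide": [
    [0,0,0],
    [0,0,0]
  ],
  "turn": [
    [0,0,0],
    [0,0,0]
  ]
}}

```text
clock: 6.58
position: [0.5649, 0.1702, 0.1965]
tool_rot: [2.617, -0.0, 1.606]
force: [-0.7, 0.1, -1.5]
grip_width: 0.0151
```

```bash
python3 t4.py .068; python3 - <<'E'
from h import *
m=vision.camera_model("wrist");im=vision.grab_frame("wrist")
s=vision.grab_frame("scene");t=vision.grab_frame("top")
z=lambda im,x,y,w,h,W,H:cv2.resize(im[y:y+h,x:x+w],(W,H),interpolation=cv2.INTER_CUBIC)
out=np.hstack([z(s,400,130,160,160,400,400),z(im,220,160,220,220,400,400)])
cv2.imwrite("pics/w3.png",out)
E
```

```text
clock 6.58 slide [-0.0131 -0.1061  1.8062] turn [ 0.0354 -0.0004 -0.0532] grip 0.015075587602643655 F [-0.708   0.0764 -1.5052]
axial 0.08606414190684457 row 0.00013011575118080718 tilt 0.0010501855806117526 [-0.8727  0.3775  0.4354  2.1771  0.4568  0.1618 -0.9022] F tool [ 0.1015 -1.363   0.9511]
```

View pics/w3.png

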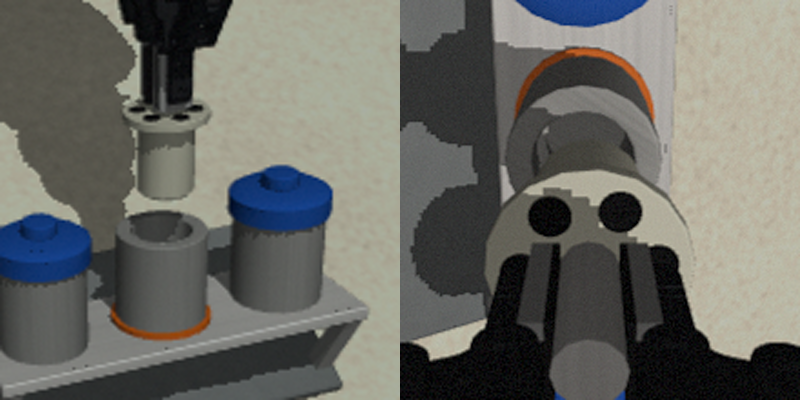

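```bash
python3 - <<'E'
from h import *
m=vision.camera_model("wrist");im=vision.grab_frame("wrist");cv2.imwrite("pics/w4.png",im)
M=np.array([.607,.1716,.1214]);y=Rm[:,1]
s=bot.observe();tp=s["position"];Rt=R.from_euler("xyz",s["tool_rot"]).as_matrix()
print("M",proj(m,M),"rimL/R",proj(m,M-.03*y),proj(m,M+.03*y),"collar",proj(m,M-.07*zb-.03*y),proj(m,M-.07*zb+.03*y))
print("stem mid",proj(m,tp-.019*Rt[:,2]),"flange",proj(m,tp+.005*Rt[:,2]-.027*Rt[:,1]),proj(m,tp+.005*Rt[:,2]+.027*Rt[:,1]),"foot",proj(m,tp+.060*Rt[:,2]))
h=cv2.cvtColor(im,cv2.COLOR_BGR2HSV);k=cv2.inRange(h,(5,150,100),(18,255,255));ys,xs=np.nonzero(k)
for r in range(ys.min(),ys.max()+1,3):print(r,xs[ys==r].min(),xs[ys==r].max())
g=cv2.cvtColor(im,cv2.COLOR_BGR2GRAY)
for r in(225,232,238,262,270,300,360):print(r,g[r,265:390].tolist())
E
```

```text
M [320.9135 250.3106] rimL/R [277.2379 250.3372] [364.5871 250.284 ] collar [287.2583 223.5524] [355.8455 223.5116]
stem mid [321.0772 335.4087] flange [263.801  306.4885] [379.2324 306.4607] foot [322.161  263.0081]
188 312 329
191 305 337
194 300 343
197 296 346
200 293 349
203 291 352
206 289 353
209 287 355
212 286 356
215 285 357
218 284 358
221 284 358
224 358 358
225 [48, 51, 50, 53, 49, 51, 50, 50, 68, 90, 97, 98, 100, 94, 92, 96, 93, 90, 68, 39, 49, 66, 69, 72, 72, 69, 69, 74, 72, 77, 71, 72, 70, 72, 63, 72, 68, 69, 69, 67, 63, 60, 53, 66, 74, 65, 73, 68, 74, 69, 71, 69, 72, 74, 71, 75, 69, 76, 69, 70, 73, 69, 70, 69, 69, 67, 68, 70, 77, 91, 108, 115, 120, 123, 123, 125, 131, 129, 126, 126, 124, 127, 127, 133, 131, 132, 132, 132, 139, 141, 129, 93, 71, 95, 140, 168, 172, 166, 166, 168, 171, 172, 170, 167, 152, 164, 186, 184, 187, 185, 184, 181, 183, 185, 178, 177, 177, 183, 182, 179, 179, 178, 179, 179, 181]
232 [52, 50, 49, 53, 49, 50, 52, 46, 71, 83, 93, 98, 97, 98, 99, 83, 53, 58, 75, 68, 69, 73, 72, 67, 69, 68, 71, 69, 72, 73, 70, 71, 60, 80, 117, 134, 104, 62, 74, 71, 6
[... 2373 characters left out ...]
59, 60, 56, 73, 95, 78, 22, 0, 2, 2, 30, 52, 51, 52, 52, 48, 48, 53, 52, 50, 50, 47, 41, 19, 12, 19, 23, 6, 11, 17, 19, 12, 12, 7, 21, 10, 25, 93, 150, 173, 175, 173, 169, 173, 180, 168, 172, 183, 183, 180, 183, 181, 179, 181, 180]
360 [17, 12, 10, 10, 3, 4, 11, 0, 20, 16, 7, 13, 9, 9, 18, 10, 17, 16, 1, 13, 18, 13, 10, 19, 9, 0, 13, 12, 11, 10, 2, 11, 8, 2, 17, 7, 16, 24, 72, 97, 96, 90, 97, 95, 91, 88, 95, 98, 94, 97, 95, 97, 95, 96, 92, 92, 92, 94, 93, 94, 93, 95, 92, 95, 96, 89, 94, 93, 95, 89, 93, 94, 92, 94, 94, 93, 98, 95, 97, 90, 55, 23, 7, 21, 11, 9, 10, 9, 18, 8, 11, 16, 14, 12, 8, 0, 5, 2, 14, 22, 23, 9, 7, 12, 5, 11, 11, 4, 6, 12, 7, 13, 15, 2, 9, 14, 7, 4, 2, 8, 19, 6, 8, 11, 8]
```

{"method": "arm_command", "body": {
  "gripper": [1,1,1,1],
  "slide": [
    [0,-0.15,1],
    [0,-0.15,1.8],
    [0,-0.15,1.8],
    [0,-0.15,1.8]
  ],
  "turn": [
    [0,0,0],
    [0,0,0],
    [0,0,0],
    [0,0,0]
  ]
}}

```text
clock: 7.28
position: [0.5723, 0.171, 0.18]
tool_rot: [2.618, -0.0, 1.607]
force: [-0.0, 0.7, -1.2]
grip_width: 0.0144
```

```bash
python3 t4.py .010
```

```text
clock 7.28 slide [-0.0695  0.0797  5.808 ] turn [ 0.0167 -0.0116  0.0025] grip 0.014358280179956618 F [-0.0106  0.6996 -1.2491]
axial 0.06808097460174195 row 0.0006829917931162929 tilt -0.0008140445995534576 [-0.7433  0.4013  0.2831  2.1684  0.8139  0.1656 -1.2503] F tool [ 0.6995 -0.6121  1.0889]
```

{"method": "arm_command", "body": {
  "gripper": [1,1,1,1,1],
  "slide": [
    [0,0,0.4],
    [0,0,0.8],
    [0,0,1.2],
    [0,0,1.6],
    [0,0,1.6]
  ],
  "turn": [
    [0,0,0],
    [0,0,0],
    [0,0,0],
    [0,0,0],
    [0,0,0]
  ]
}}

```text
clock: 7.9
position: [0.5802, 0.1711, 0.1658]
tool_rot: [2.618, 0.0, 1.606]
force: [0.1, -0.8, -2.1]
grip_width: 0.0143
```

```bash
python3 t4.py .010
```

```text
clock 7.90 slide [-0.0469  0.1015  4.1862] turn [-0.0039  0.0237  0.0112] grip 0.014321989256109597 F [ 0.066  -0.847  -2.0608]
axial 0.05186248984236832 row 0.00048583099297283886 tilt -0.0010126310633732636 [-0.6775  0.4321  0.2127  2.1581  1.0146  0.1651 -1.4441] F tool [-0.8488 -0.9994  1.8026]
```

{"method": "arm_command", "body": {
  "gripper": [1,1,1,1,1],
  "slide": [
    [0,0,0.4],
    [0,0,0.8],
    [0,0,1.2],
    [0,0,1.6],
    [0,0,1.6]
  ],
  "turn": [
    [0,0,0],
    [0,0,0],
    [0,0,0],
    [0,0,0],
    [0,0,0]
  ]
}}

```text
clock: 8.52
position: [0.5882, 0.1714, 0.1519]
tool_rot: [2.618, 0.0, 1.606]
force: [0.4, -2.3, -2.3]
grip_width: 0.0146
```

```bash
python3 t4.py .010
```

```text
clock 8.53 slide [-0.0457  0.0974  2.5838] turn [-0.0024  0.0236  0.0114] grip 0.014617509295615472 F [ 0.3558 -2.2673 -2.3202]
axial 0.03583828855514483 row 0.0004673641860727939 tilt -0.0009727740053903356 [-0.6298  0.4646  0.164   2.1471  1.1903  0.1652 -1.6133] F tool [-2.2785 -0.9221  2.1468]
```

{"method": "arm_command", "body": {
  "gripper": [1,1,1,1,1],
  "slide": [
    [-0.05,0,0.4],
    [-0.05,0,0.8],
    [-0.05,0,1.2],
    [-0.05,0,1.6],
    [-0.05,0,1.6]
  ],
  "turn": [
    [0,0,0],
    [0,0,0],
    [0,0,0],
    [0,0,0],
    [0,0,0]
  ]
}}

```text
clock: 9.15
position: [0.5962, 0.1715, 0.1381]
tool_rot: [2.618, 0.0, 1.607]
force: [0.4, -0.6, -1.2]
grip_width: 0.0146
```

```bash
python3 t4.py .010
```

```text
clock 9.15 slide [-0.0271  0.1045  0.9832] turn [-0.0089 -0.0045  0.0248] grip 0.01459454737674831 F [ 0.3685 -0.5572 -1.2091]
axial 0.01983220844965321 row 0.0002700235057573314 tilt -0.0010433808141355936 [-0.5937  0.498   0.1299  2.1357  1.3509  0.1653 -1.7671] F tool [-0.57   -0.3028  1.2214]
```

{"method": "arm_command", "body": {
  "gripper": [1,1,1,1,1],
  "slide": [
    [0,0,0.2],
    [0,0,0.4],
    [0,0,0.6],
    [0,0,0.8],
    [0,0,0.8]
  ],
  "turn": [
    [0,0,0],
    [0,0,0],
    [0,0,0],
    [0,0,0],
    [0,0,0]
  ]
}}

```text
clock: 9.78
position: [0.6003, 0.1716, 0.1309]
tool_rot: [2.618, 0.0, 1.607]
force: [0.5, -1.1, -2.4]
grip_width: 0.0145
```

```bash
python3 t4.py .010
```

```text
clock 9.78 slide [-0.0241  0.1036  0.1533] turn [-0.0125 -0.0084  0.0166] grip 0.014455726011833194 F [ 0.4528 -1.1401 -2.3917]
axial 0.011533460716255696 row 0.0002407970523943181 tilt -0.001036150069429029 [-0.5798  0.5156  0.1178  2.1293  1.4273  0.1654 -1.8409] F tool [-1.1555 -0.8391  2.2773]
```

Close to flush. Stepping on until contact.

{"method": "arm_command", "body": {
  "gripper": [1,1,1,1],
  "slide": [
    [0,0,0.1],
    [0,0,0.2],
    [0,0,0.3],
    [0,0,0.3]
  ],
  "turn": [
    [0,0,0],
    [0,0,0],
    [0,0,0],
    [0,0,0]
  ]
}}

```text
clock: 10.28
position: [0.6018, 0.1716, 0.1284]
tool_rot: [2.618, 0.0, 1.607]
force: [0.4, -0.5, -2.7]
grip_width: 0.0146
```

```bash
python3 t4.py .010
```

```text
clock 10.28 slide [-0.019   0.0997 -0.1373] turn [-0.0058 -0.0044  0.0091] grip 0.014580852869765192 F [ 0.4425 -0.515  -2.7477]
axial 0.008626787605488467 row 0.00018988420785430725 tilt -0.000997138591307595 [-0.5756  0.5218  0.1144  2.127   1.4542  0.1655 -1.8669] F tool [-0.5305 -1.0067  2.5915]
```

{"method": "arm_command", "body": {
  "gripper": [1,1,1,1],
  "slide": [
    [0,0,0.1],
    [0,0,0.2],
    [0,0,0.3],
    [0,0,0.3]
  ],
  "turn": [
    [0,0,0],
    [0,0,0],
    [0,0,0],
    [0,0,0]
  ]
}}

```text
clock: 10.78
position: [0.6023, 0.1716, 0.1277]
tool_rot: [2.616, -0.001, 1.607]
force: [-51.3, -9.2, 64.5]
grip_width: 0.0149
```

```bash
python3 t4.py .005;python3 - <<'E'
from h import *
s=vision.grab_frame("scene");w=vision.grab_frame("wrist")
z=lambda im,x,y,w,h,W,H:cv2.resize(im[y:y+h,x:x+w],(W,H),interpolation=cv2.INTER_CUBIC)
cv2.imwrite("pics/w5.png",np.hstack([z(s,430,180,80,80,400,400),z(w,220,160,220,220,400,400)]))
E
```

```text
clock 10.78 slide [-0.0169  0.094   0.2835] turn [ 0.0859 -0.0651 -0.0179] grip 0.014882523791976188 F [-51.2531  -9.2223  64.4988]
axial 0.00783420740734968 row 0.00016595428651029919 tilt -0.0009445010040300846 [-0.5722  0.5233  0.1108  2.1276  1.4806  0.166  -1.8928] F tool [ -7.3919 -12.3921 -81.6322]
```

View pics/w5.png

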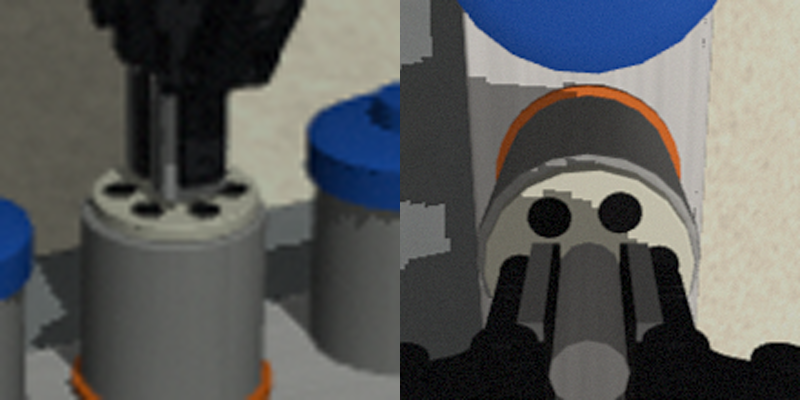

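Firm contact at an axial 7.8 mm, and the picture shows the flange lying on the rim all round. I'll relieve the load, open and retract.

{"method": "arm_command", "body": {
  "gripper": [1,1,4,4,4],
  "slide": [
    [0,0,-0.22],
    [0,0,-0.22],
    [0,0,-0.22],
    [0,0,-0.22],
    [0,0,-0.22]
  ],
  "turn": [
    [0,0,0],
    [0,0,0],
    [0,0,0],
    [0,0,0],
    [0,0,0]
  ]
}}

```text
clock: 11.5
position: [0.6022, 0.1717, 0.1276]
tool_rot: [2.618, 0.0, 1.607]
force: [0.2, -0.3, 0.3]
grip_width: 0.0399
```

{"method": "arm_command", "body": {
  "gripper": [4,4,4,4,4],
  "slide": [
    [0,0,0],
    [0,0,-1],
    [0,0,-3],
    [0,0,-6],
    [0,0,-10]
  ],
  "turn": [
    [0,0,0],
    [0,0,0],
    [0,0,0],
    [0,0,0],
    [0,0,0]
  ]
}}

```text
clock: 12.12
position: [0.5514, 0.1697, 0.2146]
tool_rot: [2.619, 0.001, 1.607]
force: [0.5, -0.4, 0.4]
grip_width: 0.0401
```

{"method": "arm_command", "body": {
  "gripper": [4,4,4,4,4],
  "slide": [
    [0,0,-3],
    [-3,0,-6],
    [-6,0,-9],
    [-8,0,-9],
    [-8,0,-9]
  ],
  "turn": [
    [0,0,0],
    [0,0,0],
    [0,0,0],
    [0,0,0],
    [0,0,0]
  ]
}}

```text
clock: 12.75
position: [0.5101, 0.0868, 0.2927]
tool_rot: [2.617, 0.0, 1.604]
force: [-0.4, -0.3, 0.3]
grip_width: 0.0399
```

```bash
python3 t4.py .19;python3 - <<'E'
from h import *
f={n:vision.grab_frame(n) for n in("scene","top","wrist")}
z=lambda im,x,y,w,h,W,H:cv2.resize(im[y:y+h,x:x+w],(W,H),interpolation=cv2.INTER_CUBIC)
a=np.hstack([z(f["scene"],430,180,80,80,400,400),z(f["wrist"],260,60,120,120,400,400)])
b=np.hstack([z(f["scene"],130,170,220,110,400,200),z(f["top"],250,110,280,140,400,200)])
cv2.imwrite("pics/w6.png",np.vstack([a,b]))
E
```

```text
clock 12.75 slide [8.126  0.0602 0.8169] turn [ 0.0414  0.0715 -0.1175] grip 0.039908956600142556 F [-0.3687 -0.2577  0.3174]
axial 0.19827339324030607 row -0.08125119596207715 tilt -0.0007741704978633954 [-0.2023  0.0644 -0.2045  2.2109  0.4975  0.4183 -0.781 ] F tool [-0.2444 -0.1683 -0.4637]
```

View pics/w6.png

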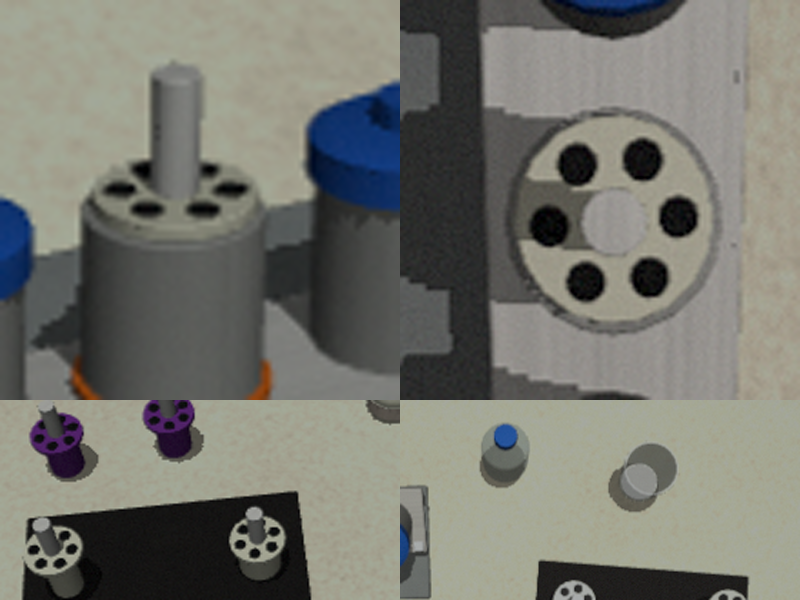

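The flange lies flat and concentric on the rim with no gap. A and C stand upright on the mat, and the bottle, beaker and purple parts have not moved. Handing in.

```bash
python3 -c "
from workcell import job_done;print(job_done())"
```

```text
the job is handed in; nothing more can be done
None
```

Insert B is the one made for the open bucket. It is seated there with its flange down on the rim, and I handed the job in at about 13 s on the robot's clock.

- **Choice:** The bore measured about 39–41 mm across in the pictures, which suits B's 36 mm body plus 3 mm. I tried B first and did not need to touch A or C.
- **Fit:** B slid in with under 3 N until a firm stop. The tool stopped 7.8 mm out from my estimated rim plane, against about 9.9 mm expected. I put that 2 mm difference down to camera calibration, because the pictures show no gap under the flange. At the stop the force briefly reached about 83 N, below the 120 N limit. I eased it off before opening the gripper.
- **Last check, after retreating:** The flange lay flat and centred on the rim. A and C stood upright on the mat. The bottle, beaker and purple look-alikes looked undisturbed. The jar was only partly in those last crops, but the arm never came near it at its height.
- **Disagreements:** The scene and top cameras differed by about 4 mm across the row, so I averaged them, and the wrist view confirmed the result to about 1 pixel. Joint 6 ran close to its lower limit during insertion (0.162 against 0.16) but did not pass it in any reading.

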